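# Latch the chopstick box

## Task

The lid of the chopstick box is down but not fastened. Hook the latch's wire bail into the groove of the keeper on the lid, feeling for the groove and handling the bail gently, then press the yellow lever over past centre, without forcing it, until it lies flat and the latch holds by itself. Let go and leave the other things on the ledge where they stand.

Things in the scene. Friction and masses are not known exactly. Their poses are not given: they have to be found in the camera images.
- box: Red chopstick box, fixed to the ledge, 260 long (its x) x 100 wide (y) x 60 high. Origin on the ledge straight below the latch pivot; the box runs from x = -85 to +177. Its x axis points from the lever end to the lid's hinge, z up. The flat deck (x < +37) and the shut lid (x = 39 to 170) share one top face 60 above the ledge.
- latch_pivot (a point): Axle of the yellow lever, along the box's y, 74 above the ledge (14 above the deck). The bail's hinge is carried by the lever on a 14 radius about this axle: at box x = -13.8, z = 71.6 when the lever is shut, straight above the axle (x = 0, z = 88) with the lever at 1.75.
- lever (a joint): Yellow paddle lever, 64 long, 22 wide, 5 thick, on the pivot. 0 = flat on its stop, pointing to box -x (shut); pi/2 = upright; 2.6 = leaning to the lid. Light friction holds it. Hooked and taut it stands at 1.0 to 2.1 (slack: up to 2.3); pressed towards 0 it stretches the bail's springs (2.2 N per mm, 2 to 6 N at the paddle's end); dead centre is near 0.26; past it the springs help, but press it right down.
- lever_tip (a point): On the face of the lever's yellow paddle that is on top when shut (towards the lid when upright), 60 from the pivot, mid-width, 3.5 off the radius through the pivot. Press on this face. (The paddle's solid is called lever_c0.)
- bail: Steel wire loop of the latch, telescoping in two spring sleeves; origin on its hinge on the lever. Body x points along the bail to its crossbar, 66 away when unstretched; y is the hinge axis. It swings down by its own weight (35 g) and at the start lies on the keeper or lid. Only the bar touches the lid and keeper; nothing of it touches the box.
- bail_bar (a point): Middle of the bail's crossbar, a bar 5 in diameter and 38 long along y. About 16 above the lid it is riding on top of the keeper; down in the keeper's groove it is 8.5 above the lid.
- bail_grip (a point): Centre of the blue ball grip on the bail, 15 in diameter, 8 beyond the bar and 32 above it (bail's own x and z). Pinch it from above along the hinge axis (y), so that the bail can turn in the pinch, fingertips no lower than 20 below its centre to clear the keeper. With the bar in the groove the ball's centre is about 16 farther along box x than the bar and 29 above it.
- lid: Dark flip lid on a stiff hinge, shut (z axis upright); origin on its hinge line at the far end, level with its top face; x, y, z as the box's when shut.
- keeper_mid (a point): Nominal seat of the bar: 62 from the pivot along box x, 8.5 above the lid. The aluminium keeper (20 wide, 37 long) has a cross groove 9 wide, floor 6 above the lid, between a front lip 13 thick and a rear block 14 long, both rising to 13.5; a seated bar bears on the lip. It is screwed down up to 6 short of or beyond this place along x, no reading tells where; this point does not move with it.
- bowl: Blue ramen bowl, 150 across, 70 high, loose; origin under its centre.
- mug: White mug, 80 across, 90 high, loose; origin under its centre.
- spice_jar: Amber glass spice jar, 52 across, 95 high, loose; origin under its centre.
- plate: Green melamine plate, 200 across, 22 high, loose; origin under its centre.
- timer: White kitchen timer, 50 x 70 x 55, loose; origin under its centre.

How it is judged:
By the outcome, as a careful person would: the job done as asked, in the order asked, and still so for the second after the job is handed in, with the robot touching nothing.
It also fails if it takes over 51 s, if anything falls off the work surface, if the arm or the gripper's body presses on something with over 40 N, if the wrist force passes 120 N, or if a joint passes its speed limit or range.

## Robot

A 6-joint arm with a two-finger parallel gripper is mounted at the origin on the work surface. World frame = base frame: x ahead of the robot, y to its left, z up, the work surface at z = 0. Lengths are in m, angles in degrees, forces in N, time in s.
With the tool pointing down it reaches from about 0.4 to 0.825 m from the base axis. Payload 7 kg.
Tool frame: the origin (TCP) lies between the finger pads; the fingertips stand 19 mm ahead of it and the grasp point (between the pads) is the TCP; y points along the fingers, x is the direction in which the jaws open and shut, and the axes are right-handed (so a half turn about y gives the same grasp; the last joint's range is limited). The gripper opens to 88 mm and grips with 3 to 60 N. Pads are 19 mm wide; open, the fingers measure 130 mm over their backs; the gripper's body (78 mm by 193 mm) begins 47 mm behind the grasp point.
Start: joints at [-47.894, 20.546, 0.682, 0, -70.136, -16.507], TCP at [0.292, -0.609, 0.246] pointing down, gripper open.
Joint ranges: [-176.03, 176.03], [-82.01, 121.73], [-58.28, 71.71], [-173.87, 95.51], [-174.79, -0.11], [-173.66, 173.66]. Speed limits (degrees/s): [136.94, 136.94, 172.46, 180, 180, 180].

## Interface

Orientations are given as [roll, pitch, yaw] about the fixed x, y, z axes, in that order (R = Rz(yaw) Ry(pitch) Rx(roll)).
In Python, from plant import r gives the robot as it stands. The module is installed in compiled form; this text tells all that it offers.
- The arm moves only by the tool jog_arm, never from a script. Its argument "steps" is a list of rows, each a list of 5 numbers: the closure, from 0 (fully open) to 1 (shut), then the shift along the tool's x, y, z in m, then the turn about the tool's y in degrees. In form: [[jaw, x, y, z, turn], ...]. A call has 1 to 12 rows; each row shifts and turns the commanded pose from where the row before left it, along the tool's axes as they then stand; what a row does not reach is not made up. A row lasts 1/12 s, in which the tool goes at most 41.7 mm and 7.16 degrees, less where a joint would pass 70% of its speed; a pose out of reach is approached as far as the arm can. A call with a gripper value outside its range is refused whole. The fingers move at their own pace and stop on an object; "squeeze" is the grip in N (left out, the last holds). Time passes only in rows, so rows that do not move let the fingers close. It gives the time, the measured TCP pose, the force and the opening at its end, in the units of the state.
- r.get_state(): the state, without advancing time (a new reading comes with each control period).
- r.capture(name): name is "scene" or "top" or "wrist"; returns a dict with "image" (420x560x3 uint8, red, green, blue), "vfov" (degrees; the focal length in pixels is half the picture's height over the tangent of half this angle, whatever the lens; pixels are square), "cx", "cy" (the principal point, pixels), "R" (3x3) and "t" (3): a world point X has camera coordinates R X + t; the wrist camera has in their place "tool_from_camera" (4x4, takes a point from camera to tool coordinates, whose origin is the TCP and whose axes are the tool frame's). Camera axes: x right, y down, z forward; pixel columns grow to the right and rows downward; lengths in m; the calibration is good to about 2 mm. A picture is of the moment at which its call begins: read the wrist's pose just before it. There is no depth.
- r.close_job(): hands the job in, once; it reports no verdict.
The state is a dict: "time_s": time; "joints": joint angles; "qd": joint speeds; "joint_torque": joint torques, N m; "tcp_pos": TCP position; "eef_rot": TCP orientation; "contact_force": force on the tool from outside, world axes, zero at the start; "moment": the same for the moment, N m; "gripper_width": finger opening in m.
Only numpy, scipy, OpenCV 4.12 (cv2) and the standard library are available. Lean on these libraries where they do the work, as an engineer would, in place of code of your own. Each camera call takes 0.05 s, during which the arm holds its last target.

## Working session

There is one attempt and no reset: what is moved stays moved. The work goes in short steps, Python scripts to look and compute and a tool call to move; the robot and the scene stay as the last step left them, time stands still between calls to the robot, and variables do not carry over. Pictures are saved under pics/ and viewed, and the job is handed in when it is done.

Besides the shell and the picture viewer there is one more tool, called after "Emit:" by a JSON object that holds its "name" and its "arguments". jog_arm: Moves the arm, as the interface text tells. Its arguments: {"type":"object","properties":{"steps":{"type":"array","items":{"type":"array","items":{"type":"number"}}},"squeeze":{"type":"number"}},"required":["steps"]}

```bash
ls; mkdir -p pics; cat > h.py <<'E'
import numpy as np,cv2
from plant import r
def cap(n,f):
    c=r.capture(n); cv2.imwrite('pics/'+f,c['image'][:,:,::-1]); return c
E
python3 - <<'E'
from h import *
import pickle
print(r.get_state())
for n in ['scene','top','wrist']:
    c=cap(n,n+'0.png'); pickle.dump(c,open(n+'0.pkl','wb')); print(n,{k:(v if k!='image' else v.shape) for k,v in c.items()})
E
```

```text
pics
{'time_s': 0.0, 'joints': array([-4.78941349e+01,  2.05905420e+01,  6.35185094e-01, -2.14111249e-02,
       -7.01343923e+01, -1.65064172e+01]), 'qd': array([-0.01052212,  0.10828591, -0.01096243,  0.08311297,  0.05061434,
       -0.00817471]), 'joint_torque': array([ 1.41639730e-04, -5.82717025e+01,  2.93066812e+01,  6.99720785e+00,
        7.11371904e-03, -2.50475796e-04]), 'tcp_pos': array([ 0.29144539, -0.60834851,  0.24463939]), 'eef_rot': array([-8.99937960e+01, -9.17698083e-02,  1.15592151e+02]), 'contact_force': array([-0.08107821,  0.06998883, -0.21226454]), 'moment': array([-0.03318744, -0.0399908 ,  0.03477207]), 'gripper_width': 0.08771379661137453}
scene {'image': (420, 560, 3), 'vfov': 52.134905597143415, 'cx': 284.4677809921165, 'cy': 207.08466587980612, 'R': array([[ 0.54456683,  0.83871119, -0.00324069],
       [ 0.51595547, -0.33804599, -0.78709266],
       [-0.66123893,  0.4269525 , -0.61682626]]), 't': array([-0.29054198, -0.2186646 ,  1.42936001])}
top {'image': (420, 560, 3), 'vfov': 42.26297034842633, 'cx': 282.1912081447416, 'cy': 208.71529276192288, 'R': array([[-0.00400742, -0.99998127, -0.00462628],
       [-0.98984022,  0.00462423, -0.14210898],
       [ 0.14212771,  0.00400979, -0.98984021]]), 't': array([-0.03020978,  0.56409958,  1.64519994])}
wrist {'image': (420, 560, 3), 'vfov': 59.09676701218113, 'cx': 287.9726779731592, 'cy': 207.31259861930437, 'tool_from_camera': array([[ 9.99999984e-01,  4.08583381e-06, -1.78446804e-04,
        -2.77491880e-04],
       [ 1.71145424e-04, -3.05846427e-01,  9.52080844e-01,
        -1.38835782e-01],
       [-5.06872734e-05, -9.52080859e-01, -3.05846423e-01,
         8.35659860e-02],
       [ 0.00000000e+00,  0.00000000e+00,  0.00000000e+00,
         1.00000000e+00]])}
```

View pics/scene0.png

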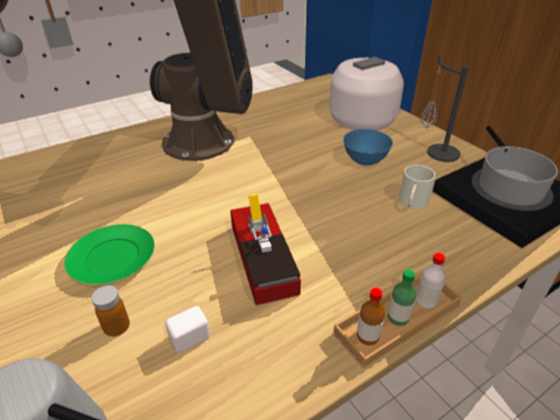

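View pics/top0.png

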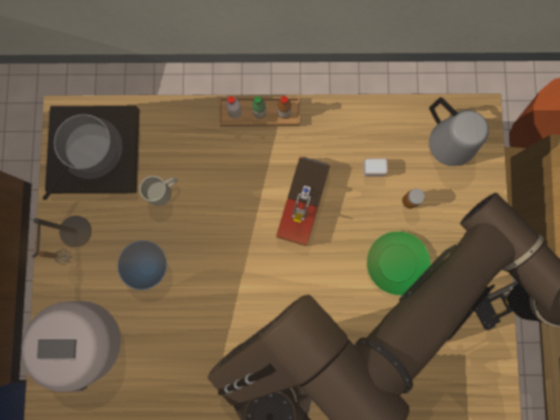

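View pics/wrist0.png

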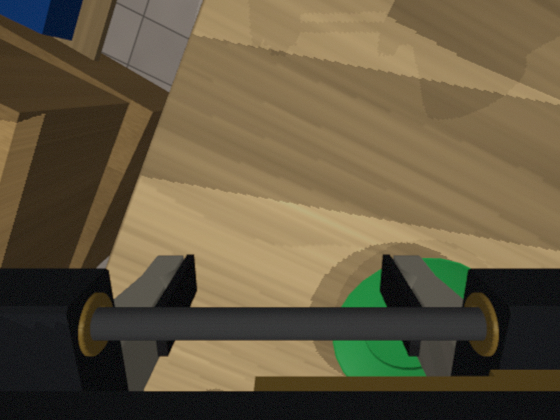

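```bash
python3 - <<'E'
import cv2
a=cv2.imread('pics/scene0.png')[185:310,215:315]; b=cv2.imread('pics/top0.png')[150:255,265:340]
cv2.imwrite('pics/s0c.png',cv2.resize(a,None,fx=4.8,fy=4.8,interpolation=cv2.INTER_CUBIC))
cv2.imwrite('pics/t0c.png',cv2.resize(b,None,fx=5.6,fy=5.6,interpolation=cv2.INTER_CUBIC))
E
```

```text
(no output)
```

View pics/s0c.png

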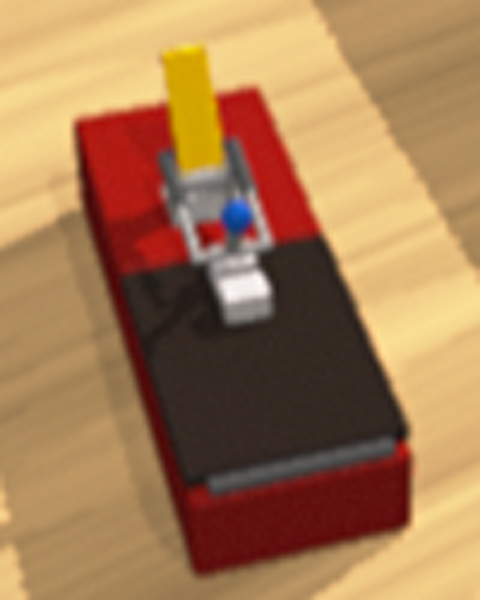

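View pics/t0c.png

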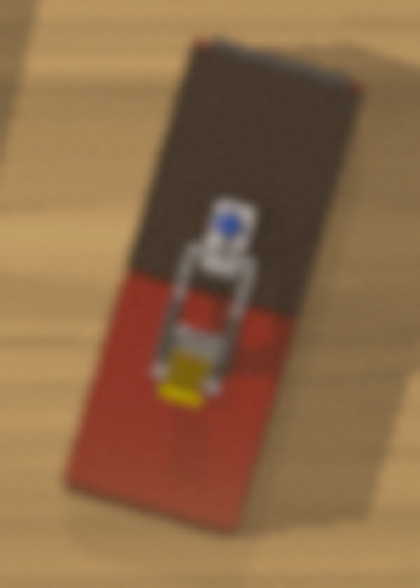

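```bash
cat >> h.py <<'E'
import pickle
from scipy.optimize import least_squares
def proj(c,X):
    X=np.atleast_2d(X); f=210/np.tan(np.radians(c['vfov'])/2); p=X@c['R'].T+c['t']; return np.c_[c['cx']+f*p[:,0]/p[:,2],c['cy']+f*p[:,1]/p[:,2]]
def tri(cs,uvs):
    return least_squares(lambda X:np.concatenate([(proj(c,X)[0]-uv) for c,uv in zip(cs,uvs)]),[.5,0,.1])
def Rz(a): return np.array([[np.cos(a),-np.sin(a),0],[np.sin(a),np.cos(a),0],[0,0,1]])
E
python3 - <<'E'
from h import *
S=pickle.load(open('scene0.pkl','rb'));T=pickle.load(open('top0.pkl','rb'))
t=lambda u,v:(u/5.6+265-.4,v/5.6+150-.4)
s=lambda u,v:(u/4.8+215-.4,v/4.8+185-.4)
tp=[((177,50,60),t(203,42)),((177,-50,60),t(360,88)),((-85,50,60),t(67,487)),((-85,-50,60),t(237,530)),((38,50,60),t(133,272)),((38,-50,60),t(293,318))]
sp=[((-85,-50,60),s(77,122)),((-85,50,60),s(258,90)),((177,-50,0),s(197,573)),((177,50,0),s(410,522)),((38,-50,60),s(124,275)),((38,50,60),s(325,238))]
def res(p):
    o=[]
    for c,L in ((T,tp),(S,sp)):
        B=np.array([l[0] for l in L])/1000.; o.append((proj(c,B@Rz(p[2]).T+[p[0],p[1],p[3]])-[l[1] for l in L]).ravel())
    return np.concatenate(o)
q=least_squares(res,[.6,0,-.3,0]); print(q.x,np.degrees(q.x[2]));print(res(q.x).reshape(-1,2).round(1))
q3=least_squares(lambda p:res([*p,0]),[.6,0,-.3]); print('z0',q3.x,np.degrees(q3.x[2]),abs(res([*q3.x,0])).max())
p=q3.x
def tobox(X): return Rz(p[2]).T@(X-[p[0],p[1],0])*1000
b=tri([T,S],[t(229,224),s(237,214)]); print('ball',b.x,tobox(b.x),b.fun)
b=tri([T,S],[t(181,397),s(186,45)]); print('tip',b.x,tobox(b.x),b.fun)
np.save('box.npy',p)
E
```

```text
[ 0.54374707 -0.0826837  -0.28701967 -0.00416647] -16.445015446511476
[[-2.1 -1.2]
 [ 0.8 -0.7]
 [-1.5 -0.1]
 [-0.3  1.3]
 [-2.1  0. ]
 [ 0.6  0.8]
 [-1.7 -1.1]
 [ 0.1 -1.5]
 [-0.7  2.5]
 [ 0.7  2.3]
 [-1.1 -0.3]
 [-0.1 -1.1]]
z0 [ 0.5452061  -0.08354207 -0.28741575] -16.467709721458313 2.453598886621421
ball [ 0.61185309 -0.10264599  0.10751794] [ 69.32858546   0.57247984 107.51793921] [-0.07314957 -0.0368752  -0.05796292  0.00606956]
tip [ 0.51682441 -0.07428508  0.13057704] [-29.84159029   0.83176525 130.57703879] [-0.57541006 -0.28023985 -0.49364466  0.05080434]
```

Emit:
{"name": "jog_arm", "arguments": {"steps": [[0,0,0,0,7],[0,0,0,0,7],[0,0,0,0,7],[0,0,0,0,7],[0,0,0,0,7],[0,0,0,0,7],[0,0.03,0.002,-0.008,0],[0,0.03,0.002,-0.009,0],[0,0.03,0.002,-0.009,0],[0,0.03,0.002,-0.009,0],[0,0.03,0.002,-0.009,0],[0,0.03,0.002,-0.009,0]], "squeeze": 10}}

```text
time_s: 1.15
tcp_pos: [0.3937, -0.4496, 0.2333]
eef_rot: [-90.0, -0.0, 73.6]
contact_force: [0.9, -1.1, -0.5]
gripper_width: 0.0873
```

Emit:
{"name": "jog_arm", "arguments": {"steps": [[0.5,0.032,0.002,-0.009,0],[0.5,0.032,0.002,-0.009,0],[0.5,0.032,0.002,-0.009,0],[0.5,0.032,0.002,-0.009,0],[0.5,0.032,0.002,-0.009,0],[0.5,0.032,0.002,-0.009,0],[0.5,0.032,0.002,-0.009,0],[0.5,0.032,0,-0.009,0],[0.5,0.032,0,-0.009,0],[0.5,0.032,0,-0.009,0],[0.5,0.032,0,-0.009,0],[0.5,0.032,0,-0.009,0]]}}

```text
time_s: 2.15
tcp_pos: [0.6058, -0.1115, 0.2194]
eef_rot: [-90.0, 0.0, 73.6]
contact_force: [0.8, -0.1, -0.7]
gripper_width: 0.0435
```

```bash
python3 - <<'E'
from h import *
s=r.get_state(); c=cap('wrist','w1.png'); c['st']=s; pickle.dump(c,open('w1.pkl','wb')); print(s['tcp_pos'],s['eef_rot'],s['contact_force'])
c=cap('scene','sc1.png');
im=c['image'][170:310,200:320,::-1]; cv2.imwrite('pics/sc1c.png',cv2.resize(im,None,fx=4,fy=4,interpolation=cv2.INTER_CUBIC))
E
```

```text
[ 0.60577614 -0.11153209  0.2194221 ] [-8.99808347e+01  1.57590430e-03  7.36036753e+01] [ 0.80848388 -0.13148315 -0.69749205]
```

View pics/w1.png

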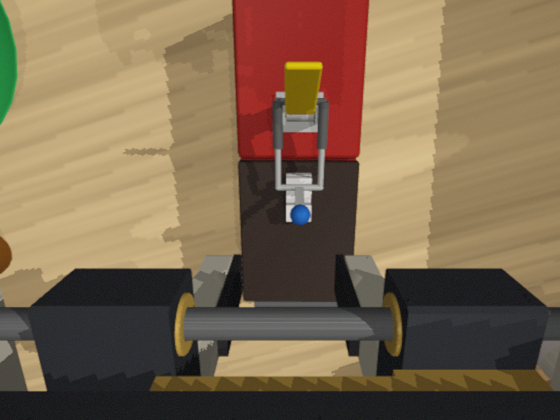

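View pics/sc1c.png

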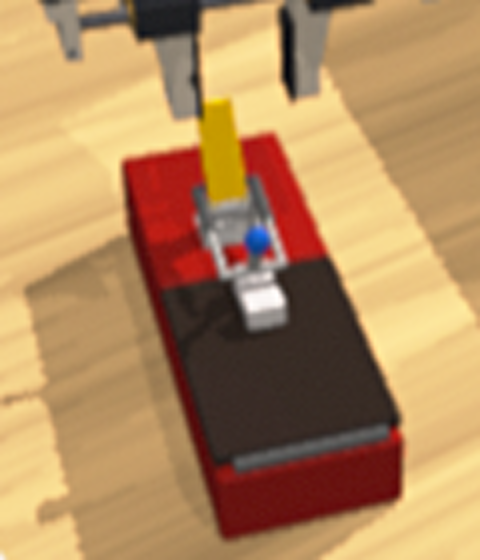

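```bash
cat >> h.py <<'E'
from scipy.spatial.transform import Rotation as Ro
def wcam(c,st):
    Tw=np.eye(4); Tw[:3,:3]=Ro.from_euler('xyz',st['eef_rot'],degrees=True).as_matrix(); Tw[:3,3]=st['tcp_pos']
    M=np.linalg.inv(Tw@c['tool_from_camera']); return dict(c,R=M[:3,:3],t=M[:3,3])
def backz(c,uv,z):
    f=210/np.tan(np.radians(c['vfov'])/2); d=c['R'].T@np.array([(uv[0]-c['cx'])/f,(uv[1]-c['cy'])/f,1]); o=-c['R'].T@c['t']; return o+d*(z-o[2])/d[2]
def tobox(X):
    p=np.load('box.npy'); return Rz(p[2]).T@(np.array(X)-[p[0],p[1],0])*1000
E
python3 - <<'E'
from h import *
S=pickle.load(open('scene0.pkl','rb'));T=pickle.load(open('top0.pkl','rb'));w=pickle.load(open('w1.pkl','rb'));W=wcam(w,w['st'])
t=lambda u,v:(u/5.6+265-.4,v/5.6+150-.4)
s=lambda u,v:(u/4.8+215-.4,v/4.8+185-.4)
b=tri([T,S,W],[t(229,224),s(237,214),(300,214)]); print('ball',b.x,tobox(b.x),b.fun)
for n,uv,z in [('lidleft',(240,160),.06),('lidright',(359,160),.06),('farL',(241,300),.06),('farR',(356,300),.06),('barL',(276,187),.076),('barR',(324,187),.076),('barL69',(276,187),.0685),('ball107',(300,214),.107),('kfront',(299,174),.0735),('krear',(299,221),.0735)]:
    print(n,tobox(backz(W,uv,z)).round(1))
im=cv2.imread('pics/w1.png')[50:240,225:375]; cv2.imwrite('pics/w1c.png',cv2.resize(im,None,fx=4,fy=3.1*4/4+.06,interpolation=cv2.INTER_CUBIC))
im=cv2.imread('pics/w1.png')[150:240,240:360]; cv2.imwrite('pics/w1c.png',cv2.resize(im,None,fx=6,fy=6,interpolation=cv2.INTER_CUBIC))
E
```

```text
ball [ 0.61064794 -0.10408773  0.1068201 ] [ 68.58157225  -1.15175072 106.8200991 ] [ 0.404011    0.39874529 -0.91814081  0.18586675  0.43060698  0.11164668]
lidleft [ 38.2 -49.1  60. ]
lidright [38.1 47.6 60. ]
farL [168.1 -53.2  60. ]
farR [167.9  52.6  60. ]
barL [ 56.6 -19.5  76. ]
barR [56.6 18.2 76. ]
barL69 [ 58.6 -19.8  68.5]
ball107 [ 68.4  -1.5 107. ]
kfront [46.7 -1.5 73.5]
krear [85.9 -1.1 73.5]
```

View pics/w1c.png

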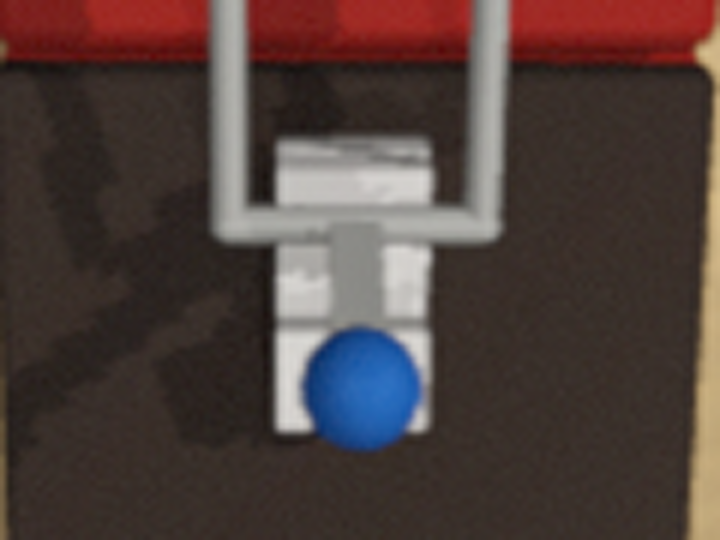

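Emit:
{"name": "jog_arm", "arguments": {"steps": [[0.5,0.0085,0.02,-0.0025,0],[0.5,0,0.03,0,0],[0.5,0,0.03,0,0],[0.5,0,0.02,0,0],[0.5,0,0.0115,0,0],[0.5,0,0,0,0],[0.5,0,0,0,0]], "squeeze": 6}}

```text
time_s: 2.83
tcp_pos: [0.6102, -0.106, 0.1082]
eef_rot: [-90.0, 0.0, 73.6]
contact_force: [1.1, -0.1, 0.3]
gripper_width: 0.044
```

```bash
python3 - <<'E'
from h import *
s=r.get_state(); c=cap('wrist','w2.png'); print(tobox(s['tcp_pos']),s['contact_force'],s['moment'])
c=cap('scene','sc2.png');
im=c['image'][170:310,200:320,::-1]; cv2.imwrite('pics/sc2c.png',cv2.resize(im,None,fx=4,fy=4,interpolation=cv2.INTER_CUBIC))
E
```

```text
[ 68.71170856  -3.11251586 108.22318359] [ 1.13366705 -0.11608935  0.30462115] [-0.07438795 -0.07532298 -0.01469432]
```

View pics/w2.png

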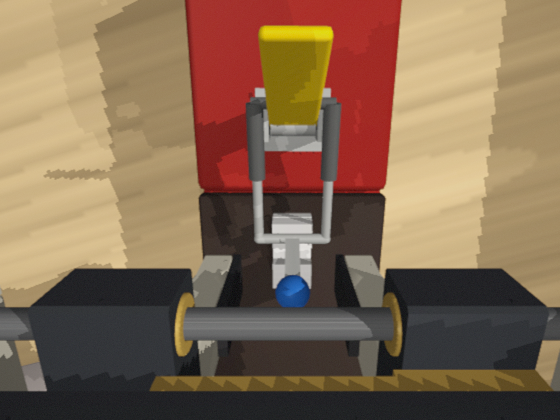

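View pics/sc2c.png

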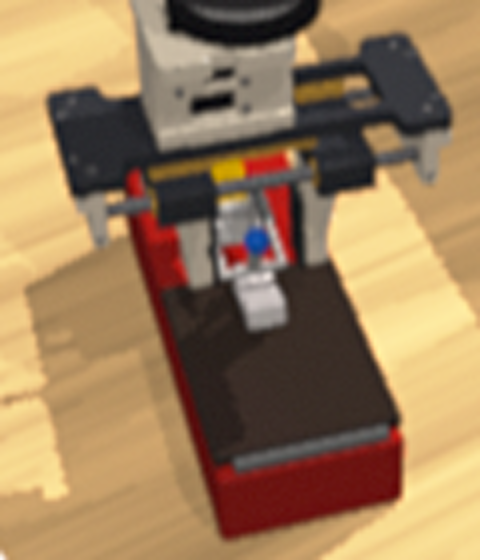

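```bash
python3 - <<'E'
from h import *
s=r.get_state(); c=r.capture('wrist'); W=wcam(c,s); print(tobox(backz(W,(293,291),.107)), tobox(s['tcp_pos']),s['contact_force'])
E
```

```text
[ 69.77094657  -0.89258169 107.        ] [ 69.5720372   -2.66498548 109.67583516] [-0.22330233  0.42595733  0.32667559]
```

Emit:
{"name": "jog_arm", "arguments": {"steps": [[0.5,0.0018,0.001,0,0],[0.8,0,0,0,0],[0.9,0,0,0,0],[0.9,0,0,0,0],[0.9,0,0,0,0],[0.9,0,0,0,0]], "squeeze": 5}}

```text
time_s: 3.48
tcp_pos: [0.6106, -0.104, 0.1072]
eef_rot: [-90.0, -0.0, 73.6]
contact_force: [-0.3, -0.5, -0.3]
gripper_width: 0.016
```

Emit:
{"name": "jog_arm", "arguments": {"steps": [[0.9,0,0,0,0],[0.9,0,0,0,0],[0.9,0,0.0005,0,0],[0.9,0,0.0005,0,0],[0.9,0,0,0,0]]}}

```text
time_s: 3.9
tcp_pos: [0.6108, -0.104, 0.1066]
eef_rot: [-90.0, 0.0, 73.6]
contact_force: [-1.9, -0.0, 5.6]
gripper_width: 0.0139
```

Emit:
{"name": "jog_arm", "arguments": {"steps": [[0.9,0,-0.0007,0,0],[0.9,0,0,-0.001,0],[0.9,0,0,-0.001,0],[0.9,0,0,-0.001,0],[0.9,0,0,0,0]]}}

```text
time_s: 4.32
tcp_pos: [0.613, -0.1048, 0.1065]
eef_rot: [-89.9, 0.0, 73.6]
contact_force: [-3.1, 0.7, 2.0]
gripper_width: 0.0138
```

Emit:
{"name": "jog_arm", "arguments": {"steps": [[0.9,0,0,-0.001,0],[0.9,0,0,-0.001,0],[0.9,0,0,-0.001,0],[0.9,0,0,0,0]]}}

```text
time_s: 4.65
tcp_pos: [0.6165, -0.1057, 0.1063]
eef_rot: [-90.0, 0.0, 73.6]
contact_force: [-1.1, 0.6, -0.4]
gripper_width: 0.0138
```

Emit:
{"name": "jog_arm", "arguments": {"steps": [[0.9,0,0.001,0,0],[0.9,0,0,0,0]]}}

```text
time_s: 4.82
tcp_pos: [0.6168, -0.1058, 0.1059]
eef_rot: [-90.0, 0.0, 73.6]
contact_force: [-1.6, -0.8, 2.6]
gripper_width: 0.0139
```

Still on the lip; continue along x.

Emit:
{"name": "jog_arm", "arguments": {"steps": [[0.9,0,0,-0.001,0],[0.9,0,0,-0.001,0],[0.9,0,0,0,0]]}}

```text
time_s: 5.07
tcp_pos: [0.6183, -0.1062, 0.1058]
eef_rot: [-90.0, 0.0, 73.6]
contact_force: [-2.4, 0.7, 0.9]
gripper_width: 0.0144
```

Emit:
{"name": "jog_arm", "arguments": {"steps": [[0.9,0,0.0005,-0.001,0],[0.9,0,0,-0.001,0],[0.9,0,0,0,0]]}}

```text
time_s: 5.32
tcp_pos: [0.6205, -0.1068, 0.105]
eef_rot: [-90.0, -0.0, 73.6]
contact_force: [-2.2, -0.2, -1.4]
gripper_width: 0.0142
```

Emit:
{"name": "jog_arm", "arguments": {"steps": [[0.9,0,0.001,0,0],[0.9,0,0.001,0,0],[0.9,0,0,0,0]]}}

```text
time_s: 5.57
tcp_pos: [0.6213, -0.1069, 0.1037]
eef_rot: [-90.1, -0.0, 73.6]
contact_force: [1.2, -1.0, 1.3]
gripper_width: 0.0141
```

Emit:
{"name": "jog_arm", "arguments": {"steps": [[0.9,0,0.001,0,0],[0.9,0,0.001,0,0],[0.9,0,0,0,0]]}}

```text
time_s: 5.82
tcp_pos: [0.6217, -0.1069, 0.102]
eef_rot: [-90.2, -0.0, 73.6]
contact_force: [5.1, -2.1, 2.1]
gripper_width: 0.014
```

Emit:
{"name": "jog_arm", "arguments": {"steps": [[0.9,0,0,-0.001,0],[0.9,0,0.001,-0.001,0],[0.9,0,0.001,0,0],[0.9,0,0,0,0]]}}

```text
time_s: 6.15
tcp_pos: [0.6225, -0.1074, 0.0991]
eef_rot: [-90.0, -0.0, 73.6]
contact_force: [4.0, -2.2, 1.6]
gripper_width: 0.0142
```

Emit:
{"name": "jog_arm", "arguments": {"steps": [[0.9,0,0,-0.001,0],[0.9,0,0.001,0,0],[0.9,0,0,0,0]]}}

```text
time_s: 6.4
tcp_pos: [0.6229, -0.1076, 0.0979]
eef_rot: [-90.0, 0.0, 73.6]
contact_force: [2.1, -1.5, 1.4]
gripper_width: 0.0141
```

```bash
python3 - <<'E'
from h import *
s=r.get_state(); c=cap('wrist','w3.png'); print(tobox(s['tcp_pos']),s['contact_force'],s['moment'])
c=cap('scene','sc3.png');
im=c['image'][170:310,200:320,::-1]; cv2.imwrite('pics/sc3c.png',cv2.resize(im,None,fx=4,fy=4,interpolation=cv2.INTER_CUBIC))
E
```

```text
[81.27272713 -1.02629432 97.85527724] [ 2.13304628 -1.49869547  1.40188877] [-0.47779876 -0.74164095  0.00501038]
```

View pics/w3.png

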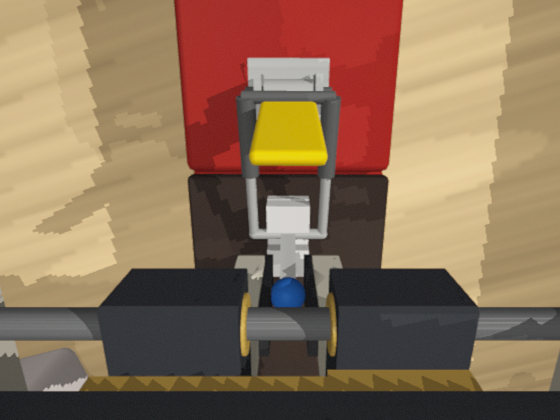

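View pics/sc3c.png

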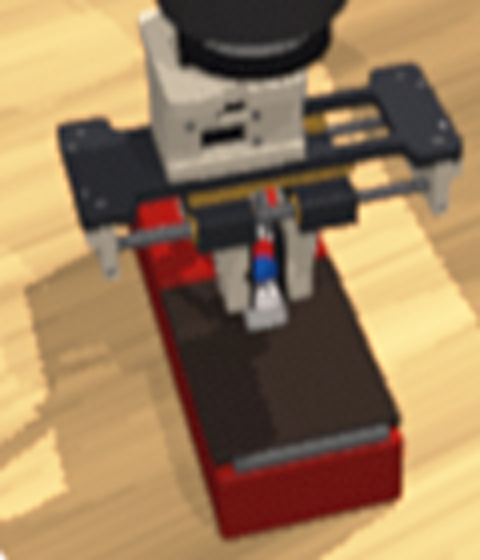

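Emit:
{"name": "jog_arm", "arguments": {"steps": [[0.9,0,0.001,0,0],[0.9,0,0,0,0]]}}

```text
time_s: 6.67
tcp_pos: [0.6231, -0.1076, 0.0971]
eef_rot: [-90.0, 0.0, 73.6]
contact_force: [3.0, -1.0, 1.4]
gripper_width: 0.0138
```

Emit:
{"name": "jog_arm", "arguments": {"steps": [[0.9,0,0,-0.001,0],[0.9,0,0.001,0,0],[0.9,0,0,0,0]]}}

```text
time_s: 6.92
tcp_pos: [0.6235, -0.1078, 0.0963]
eef_rot: [-89.9, 0.0, 73.6]
contact_force: [-0.3, -0.2, 4.4]
gripper_width: 0.0139
```

Emit:
{"name": "jog_arm", "arguments": {"steps": [[0.9,0,-0.001,0,0],[0.5,0,0,0,0],[0.5,0,0,0,0],[0.5,0,0,0,0],[0.5,0,-0.02,0,0],[0.5,0,-0.03,0,0],[0.5,0,-0.03,0,0],[0.5,0,-0.01,0,0],[0.5,0,0,0,0]]}}

```text
time_s: 7.67
tcp_pos: [0.6258, -0.1079, 0.1909]
eef_rot: [-90.3, -0.1, 73.6]
contact_force: [0.3, -0.4, 0.7]
gripper_width: 0.0435
```

```bash
python3 - <<'E'
from h import *
s=r.get_state(); c=cap('wrist','w4.png'); print(tobox(s['tcp_pos']),s['contact_force'],s['moment']);c['st']=s; pickle.dump(c,open('w4.pkl','wb'))
c=cap('scene','sc4.png'); pickle.dump(c,open('s4.pkl','wb'))
im=c['image'][170:310,200:320,::-1]; cv2.imwrite('pics/sc4c.png',cv2.resize(im,None,fx=4,fy=4,interpolation=cv2.INTER_CUBIC))
E
```

```text
[ 84.21176695  -0.50640527 190.91813918] [ 0.31525866 -0.36648235  0.66842562] [-0.02733871 -0.04396388  0.00478185]
```

View pics/w4.png

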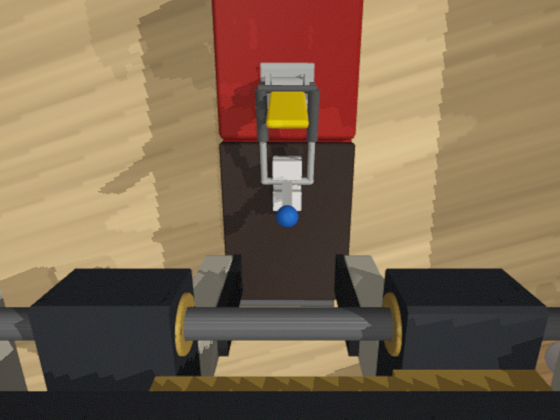

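View pics/sc4c.png

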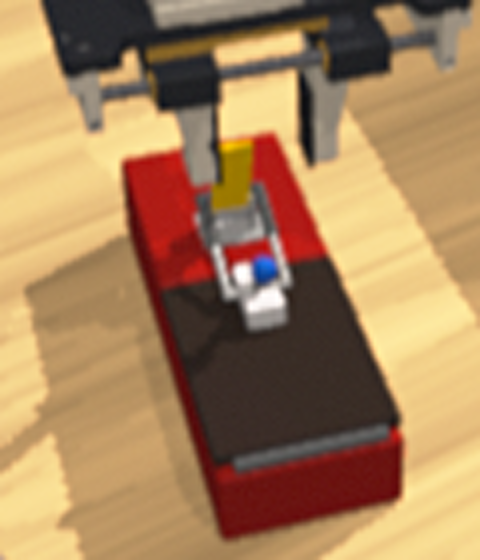

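```bash
python3 - <<'E'
from h import *
S=pickle.load(open('s4.pkl','rb'));w=pickle.load(open('w4.pkl','rb'));W=wcam(w,w['st'])
s=lambda u,v:(u/4+200-.4,v/4+170-.4)
for n,a,b in [('ball',(288,216),s(265,268)),('tip',(287.5,126),s(236,143))]:
    q=tri([W,S],[a,b]); print(n,tobox(q.x),q.fun)
print(tobox(backz(W,(287,183),.0685)), tobox(backz(W,(287,183),.076)))
E
```

```text
ball [82.1742664  -0.57191888 97.40944584] [ 0.24735639  0.04514574 -0.79633612  0.1005505 ]
tip [ 19.7422116   -0.98247107 134.97734229] [ 0.33669484  0.06392752 -1.4429889   0.11533692]
[66.99248689 -1.43306487 68.5       ] [65.0692249  -1.42849305 76.        ]
```

Emit:
{"name": "jog_arm", "arguments": {"steps": [[1,0,0,0.022,0],[1,0,0,0.022,0],[1,0,0,0,0],[1,0,0,0,0],[1,0,0.015,0,0],[1,0,0.015,0,0],[1,0,0.015,0,0],[1,0,0,0,0],[1,0,0,0,0]], "squeeze": 10}}

```text
time_s: 8.52
tcp_pos: [0.5816, -0.0957, 0.141]
eef_rot: [-89.8, 0.1, 73.6]
contact_force: [0.5, -0.4, 0.4]
gripper_width: 0.0002
```

```bash
python3 - <<'E'
from h import *
s=r.get_state(); c=cap('wrist','w5.png'); print(tobox(s['tcp_pos']),s['contact_force'],s['gripper_width'],s['time_s'])
E
```

```text
[ 38.36495865  -1.38850413 140.96350876] [ 0.54240751 -0.37018648  0.40254239] 0.0001640489292289843 8.5167
```

View pics/w5.png

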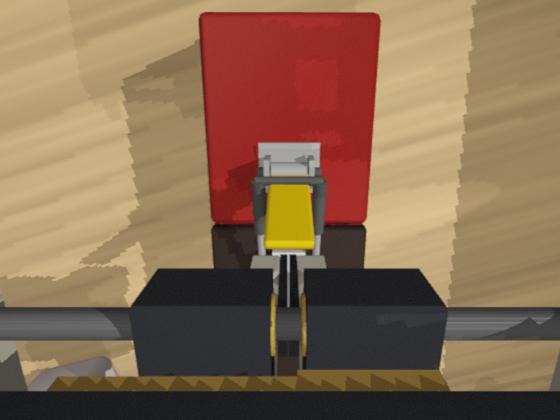

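Emit:
{"name": "jog_arm", "arguments": {"steps": [[1,0,-0.001,0.003,0],[1,0,-0.001,0.003,0],[1,0,-0.001,0.003,0],[1,0,-0.001,0.003,0],[1,0,0,0,0]]}}

```text
time_s: 8.98
tcp_pos: [0.5701, -0.0919, 0.1471]
eef_rot: [-90.1, -0.0, 73.6]
contact_force: [0.6, -0.4, 0.8]
gripper_width: 0.0005
```

Emit:
{"name": "jog_arm", "arguments": {"steps": [[1,0,0,0.003,0],[1,0,0,0.003,0],[1,0,0,0.003,0],[1,0,0,0.003,0],[1,0,0,0,0]]}}

```text
time_s: 9.4
tcp_pos: [0.5585, -0.0885, 0.1465]
eef_rot: [-90.0, -0.0, 73.6]
contact_force: [0.9, 0.3, 1.0]
gripper_width: 0.0007
```

Emit:
{"name": "jog_arm", "arguments": {"steps": [[1,0,0,0.003,0],[1,0,0,0.003,0],[1,0,0,0.003,0],[1,0,0,0.003,0],[1,0,0,0.003,0],[1,0,0,0,0]]}}

```text
time_s: 9.9
tcp_pos: [0.5437, -0.0843, 0.146]
eef_rot: [-90.0, -0.0, 73.6]
contact_force: [2.2, -0.3, 0.1]
gripper_width: 0.0003
```

```bash
python3 - <<'E'
from h import *
s=r.get_state(); c=cap('wrist','w6.png'); print(tobox(s['tcp_pos']),s['contact_force'],s['gripper_width'],s['time_s'])
c=cap('scene','sc6.png');
im=c['image'][170:310,200:320,::-1]; cv2.imwrite('pics/sc6c.png',cv2.resize(im,None,fx=4,fy=4,interpolation=cv2.INTER_CUBIC))
E
```

```text
[ -1.24011908  -1.17266379 146.04101022] [ 2.20937169 -0.33253631  0.08775546] 0.0002786278130561677 9.9
```

View pics/w6.png

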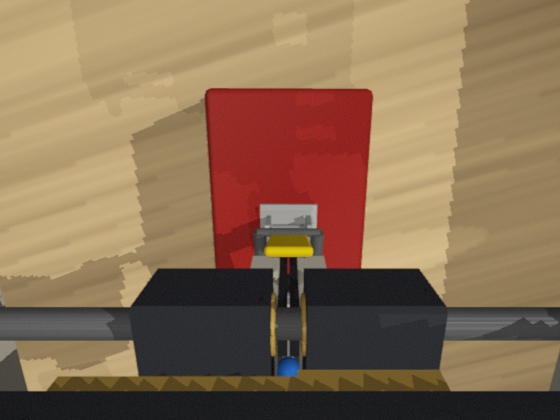

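View pics/sc6c.png

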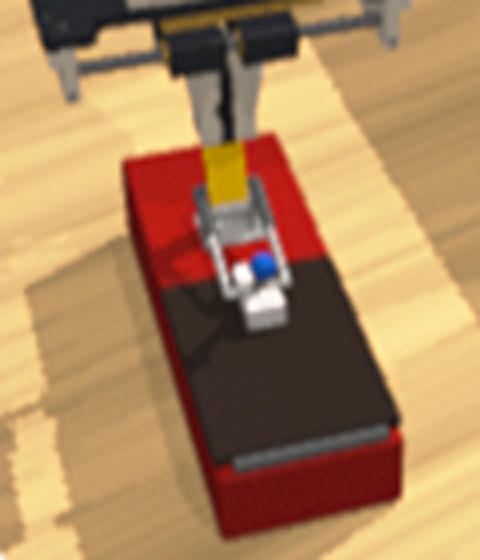

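```bash
python3 - <<'E'
from h import *
S=pickle.load(open('s4.pkl','rb'));s=r.get_state();c=r.capture('wrist');W=wcam(c,s)
p=np.load('box.npy')
def bw(B): return Rz(p[2])@(np.array(B)/1000.)+[p[0],p[1],0]
cs=lambda uv:((uv-[200-.4,170-.4])*4).round()
T=np.array([-1.24,-1.2,127])
for dx in (-9.5,9.5): print('ftip',dx,cs(proj(S,bw(T+[dx,0,0]))[0]),proj(W,bw(T+[dx,0,0]))[0].round())
for th in (60,75,90,100,110):
    a=np.radians(th); P=lambda r,n:[-r*np.cos(a)+n*np.sin(a),-1,74+r*np.sin(a)+n*np.cos(a)]
    print(th,cs(proj(S,bw(P(64,3.5)))[0]),proj(W,bw(P(64,3.5)))[0].round(),cs(proj(S,bw(P(64,-1.5)))[0]),proj(W,bw(P(64,-1.5)))[0].round(),P(64,3.5))
a=cv2.imread('pics/sc6.png')[190:235,235:285]; cv2.imwrite('pics/sc6d.png',cv2.resize(a,None,fx=12,fy=12,interpolation=cv2.INTER_CUBIC))
a=cv2.imread('pics/w6.png')[195:275,240:340]; cv2.imwrite('pics/w6d.png',cv2.resize(a,None,fx=7,fy=7,interpolation=cv2.INTER_CUBIC))
E
```

```text
ftip -9.5 [218. 123.] [289. 253.]
ftip 9.5 [226. 143.] [289. 289.]
60 [210.  98.] [289. 220.] [209.  97.] [289. 209.] [np.float64(-28.96891108675447), -1, np.float64(131.17562584220406)]
75 [216. 106.] [289. 258.] [214. 103.] [289. 246.] [np.float64(-13.18367849454959), -1, np.float64(136.72511954035917)]
90 [223. 122.] [289. 293.] [221. 117.] [289. 283.] [np.float64(3.499999999999996), -1, np.float64(138.0)]
100 [228. 136.] [289. 312.] [226. 129.] [289. 304.] [np.float64(14.560310506226267), -1, np.float64(136.41992757094707)]
110 [233. 152.] [289. 327.] [231. 145.] [289. 321.] [np.float64(25.178213345593477), -1, np.float64(132.9432572286583)]
```

View pics/sc6d.png

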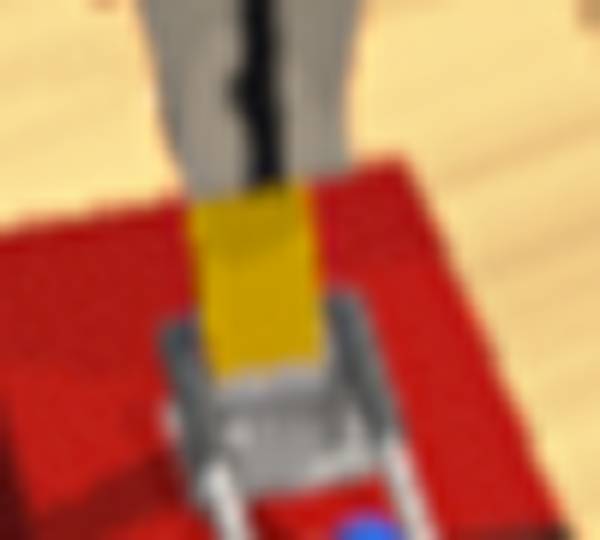

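View pics/w6d.png

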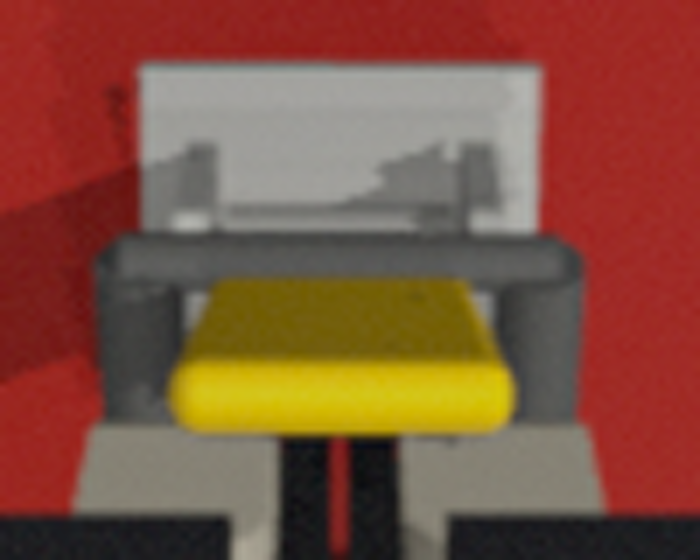

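Emit:
{"name": "jog_arm", "arguments": {"steps": [[1,0,0.0005,0.0035,0],[1,0,0.0007,0.0035,0],[1,0,0.001,0.0035,0],[1,0,0.001,0.0033,0],[1,0,0.0018,0.003,0],[1,0,0.002,0.003,0],[1,0,0.002,0.003,0],[1,0,0.0022,0.003,0],[1,0,0,0,0]]}}

```text
time_s: 10.8
tcp_pos: [0.5187, -0.077, 0.1345]
eef_rot: [-89.9, 0.0, 73.6]
contact_force: [2.6, -0.6, 0.7]
gripper_width: 0.0004
```

```bash
python3 - <<'E'
from h import *
s=r.get_state(); c=cap('wrist','w7.png'); print(tobox(s['tcp_pos']),s['contact_force'],s['gripper_width'],s['time_s'])
E
```

```text
[-27.30262988  -1.23534485 134.54035478] [ 2.57308538 -0.61765313  0.73472666] 0.0004362644400026837 10.8
```

View pics/w7.png

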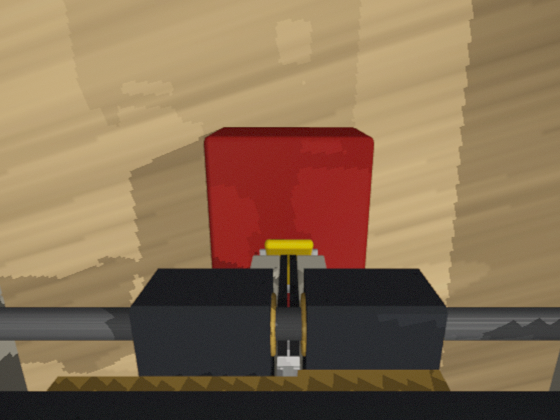

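Emit:
{"name": "jog_arm", "arguments": {"steps": [[1,0,0.0025,0.0025,0],[1,0,0.0025,0.0023,0],[1,0,0.003,0.0022,0],[1,0,0.003,0.0021,0],[1,0,0.003,0.0018,0],[1,0,0.003,0.0015,0],[1,0,0,0,0]]}}

```text
time_s: 11.43
tcp_pos: [0.5066, -0.0737, 0.117]
eef_rot: [-89.9, 0.0, 73.6]
contact_force: [-0.0, 0.0, -0.2]
gripper_width: 0.0001
```

```bash
python3 - <<'E'
from h import *
s=r.get_state(); print(tobox(s['tcp_pos']),s['contact_force'],s['time_s'])
E
```

```text
[-39.79620097  -1.54389337 117.00385229] [-0.01891023  0.04548134 -0.17406142] 11.4333
```

```bash
python3 - <<'E'
from h import *
c=cap('wrist','w8.png')
a=c['image'][190:290,230:350,::-1];cv2.imwrite('pics/w8d.png',cv2.resize(a,None,fx=5,fy=5,interpolation=cv2.INTER_CUBIC))
c=cap('scene','sc8.png');
im=c['image'][170:310,200:320,::-1]; cv2.imwrite('pics/sc8c.png',cv2.resize(im,None,fx=4,fy=4,interpolation=cv2.INTER_CUBIC))
E
```

```text
(no output)
```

View pics/w8d.png

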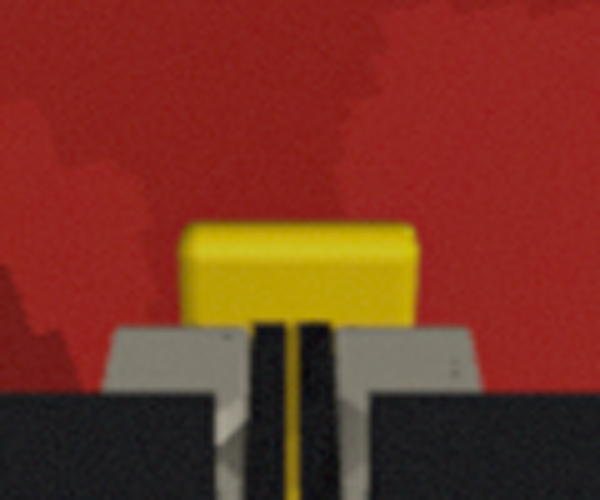

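View pics/sc8c.png

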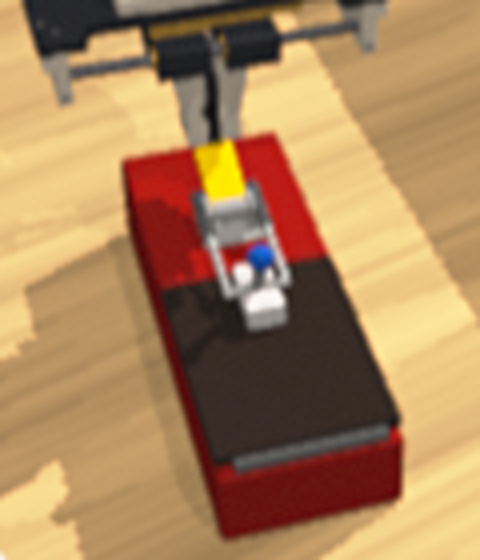

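Emit:
{"name": "jog_arm", "arguments": {"steps": [[1,0,0.003,0.0013,0],[1,0,0.003,0.0012,0],[1,0,0.003,0.001,0],[1,0,0.003,0.0008,0],[1,0,0.003,0.0006,0],[1,0,0.002,0.0004,0],[1,0,0,0,0]]}}

```text
time_s: 12.12
tcp_pos: [0.5022, -0.0722, 0.1004]
eef_rot: [-89.9, 0.0, 73.6]
contact_force: [0.9, -0.4, -0.1]
gripper_width: 0.0005
```

```bash
python3 - <<'E'
from h import *
s=r.get_state(); print(tobox(s['tcp_pos']),s['contact_force'],s['time_s'])
c=cap('scene','sc9.png');
im=c['image'][170:310,200:320,::-1]; cv2.imwrite('pics/sc9c.png',cv2.resize(im,None,fx=4,fy=4,interpolation=cv2.INTER_CUBIC))
c=cap('wrist','w9.png')
E
```

```text
[-44.42761923  -1.3190048  100.42736949] [ 0.87923088 -0.35697313 -0.05095323] 12.1167
```

View pics/sc9c.png

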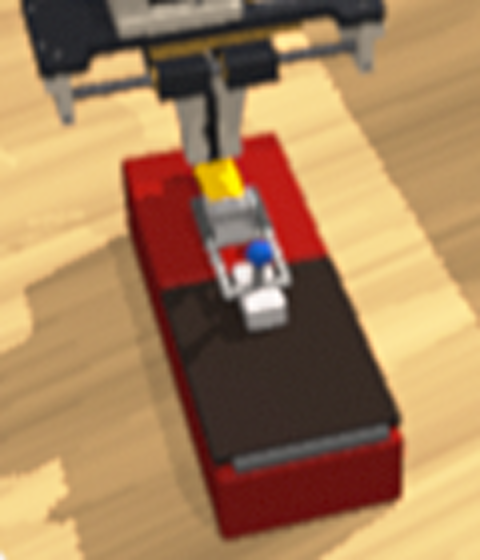

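Now gently down onto the stop in 1 mm steps.

Emit:
{"name": "jog_arm", "arguments": {"steps": [[1,0,0.001,0,0],[1,0,0.001,0,0],[1,0,0.001,0,0],[1,0,0,0,0]]}}

```text
time_s: 12.55
tcp_pos: [0.5026, -0.0722, 0.0979]
eef_rot: [-90.0, 0.0, 73.6]
contact_force: [-0.2, 0.9, -0.6]
gripper_width: 0.0001
```

Emit:
{"name": "jog_arm", "arguments": {"steps": [[1,0,0.001,0,0],[1,0,0.001,0,0],[1,0,0,0,0]]}}

```text
time_s: 12.8
tcp_pos: [0.5029, -0.0722, 0.0967]
eef_rot: [-90.0, 0.0, 73.6]
contact_force: [-1.9, 0.5, 7.3]
gripper_width: 0.0003
```

Emit:
{"name": "jog_arm", "arguments": {"steps": [[1,0,0.0003,0,0],[1,0,0,0,0],[1,0,-0.01,0,0],[1,0,-0.03,0,0],[1,0,-0.035,0,0],[1,0,-0.035,0,0],[1,0,-0.02,0,0],[1,0,0,0,0]]}}

```text
time_s: 13.47
tcp_pos: [0.5052, -0.0722, 0.2315]
eef_rot: [-90.5, -0.2, 73.6]
contact_force: [1.0, 0.2, 0.1]
gripper_width: 0.0005
```

```bash
python3 - <<'E'
from h import *
s=r.get_state(); print(tobox(s['tcp_pos']),s['contact_force'],s['time_s'])
c=cap('scene','sc10.png'); pickle.dump(c,open('s10.pkl','wb'))
im=c['image'][170:310,200:320,::-1]; cv2.imwrite('pics/sc10c.png',cv2.resize(im,None,fx=4,fy=4,interpolation=cv2.INTER_CUBIC))
s=r.get_state();c=cap('wrist','w10.png');c['st']=s; pickle.dump(c,open('w10.pkl','wb'))
E
```

```text
[-41.5823741   -0.43243578 231.54431729] [0.97683157 0.20036182 0.12100533] 13.4667
```

View pics/sc10c.png

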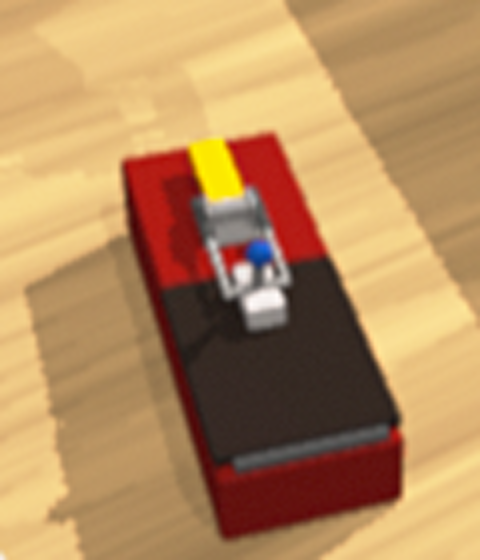

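View pics/w10.png

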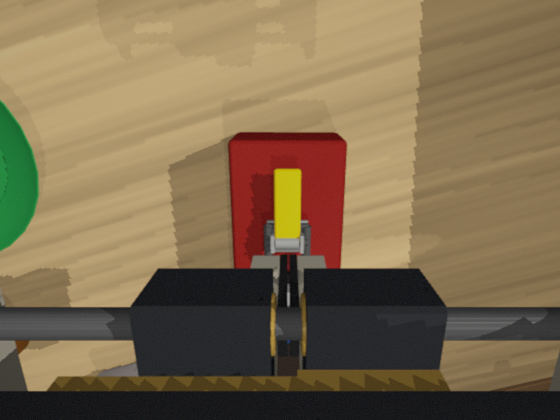

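```bash
python3 - <<'E'
from h import *
S=pickle.load(open('s10.pkl','rb'));w=pickle.load(open('w10.pkl','rb'));W=wcam(w,w['st'])
p=np.load('box.npy')
def bw(B): return Rz(p[2])@(np.array(B)/1000.)+[p[0],p[1],0]
s=lambda u,v:(u/4+200-.4,v/4+170-.4)
q=tri([W,S],[(287.5,169),s(208,142)]); print('tip',tobox(q.x),q.fun)
for th in (0,.1,.26,.5):
    P=[-64*np.cos(th)+3.5*np.sin(th),-1,74+64*np.sin(th)+3.5*np.cos(th)]; print(th,proj(W,bw(P))[0],((proj(S,bw(P))[0]-[199.6,169.6])*4))
print('ball',(proj(S,bw([74.5,-1,100.2]))[0]-[199.6,169.6])*4)
E
```

```text
tip [-63.22515363  -0.68406767  73.77607951] [ 0.45933258  0.07466805 -1.37850179  0.15589914]
0 [287.57526687 169.11289842] [201.36027933 137.07407174]
0.1 [287.58616999 171.69208593] [201.04814524 129.30940719]
0.26 [287.60230978 177.66408783] [201.05624279 118.32647005]
0.5 [287.62207849 190.83235057] [202.2622484  105.73801147]
ball [257.26773728 255.4006291 ]
```

```bash
python3 - <<'E'
from h import *
a=cv2.imread('pics/scene0.png').astype(int);b=cap('scene','sc11.png')['image'][:,:,::-1].astype(int)
d=(abs(a-b).max(2)>40).astype('uint8')
n,l,st,_=cv2.connectedComponentsWithStats(d); print([tuple(x) for x in st[1:] if x[4]>15])
E
```

```text
[(np.int32(0), np.int32(0), np.int32(8), np.int32(13), np.int32(70)), (np.int32(173), np.int32(0), np.int32(23), np.int32(53), np.int32(672)), (np.int32(210), np.int32(0), np.int32(59), np.int32(15), np.int32(415)), (np.int32(212), np.int32(10), np.int32(27), np.int32(10), np.int32(131)), (np.int32(214), np.int32(15), np.int32(84), np.int32(150), np.int32(4420)), (np.int32(150), np.int32(61), np.int32(14), np.int32(17), np.int32(124)), (np.int32(153), np.int32(96), np.int32(21), np.int32(20), np.int32(177)), (np.int32(198), np.int32(115), np.int32(12), np.int32(5), np.int32(42)), (np.int32(204), np.int32(135), np.int32(8), np.int32(15), np.int32(77)), (np.int32(0), np.int32(163), np.int32(203), np.int32(117), np.int32(6766)), (np.int32(247), np.int32(194), np.int32(25), np.int32(51), np.int32(512)), (np.int32(241), np.int32(215), np.int32(9), np.int32(14), np.int32(59)), (np.int32(238), np.int32(231), np.int32(7), np.int32(9), np.int32(36)), (np.int32(268), np.int32(236), np.int32(5), np.int32(6), np.int32(18)), (np.int32(201), np.int32(267), np.int32(11), np.int32(4), np.int32(18)), (np.int32(92), np.int32(286), np.int32(21), np.int32(16), np.int32(144)), (np.int32(121), np.int32(287), np.int32(37), np.int32(47), np.int32(1065)), (np.int32(209), np.int32(295), np.int32(5), np.int32(6), np.int32(17)), (np.int32(0), np.int32(304), np.int32(100), np.int32(64), np.int32(2909))]
```

View pics/sc11.png

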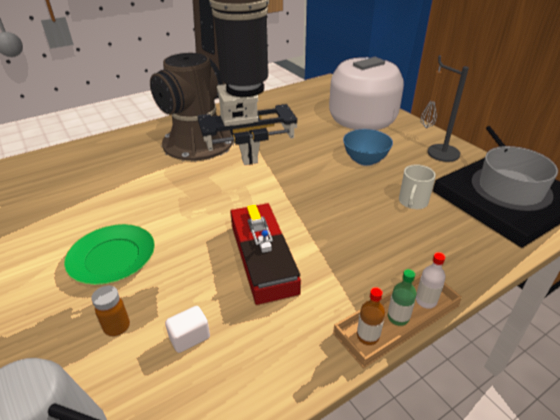

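The lever is flat, the ball sits at (264, 233), and the plate, jar, timer, bowl and mug are where they were; the other differences are shadows.

```bash
python3 -c "
from plant import r
print(r.close_job())"
```

```text
the job is handed in; nothing more can be done
None
```

The latch is fastened, and I handed the job in at about 13.6 s of the 51 s allowed; I don't have the verdict.

**Hooking the bail:** I pinched the blue ball at about 5 N and drew the bail along the lip until the bar dropped into the keeper's groove. The seat turned out to be about 3 mm beyond its nominal place. Contact forces at the ends of the moves stayed under 6 N, and the bar took 4.4 N on the groove floor before I let go.

**Pressing the lever:** I swung the lever over with the closed fingertips at about 2–3 N. I pressed it onto its stop at 7.3 N, with the fingertips at 77.7 mm, which matches a flat lever.

**Last checks after backing off:**
- **Lever:** its end measured at box (-63, 74) mm. That is flat on its stop to within the few millimetres the cameras give: they put its height 4 mm apart from the 77.5 mm face, on a point I picked by eye.
- **Bail:** the ball is within about 1 pixel of where a hooked, shut bail would put it.
- **Arm:** nothing is touching it. The force reading is about 1 N, within its noise.
- **Other objects:** the bowl, mug, jar, plate and timer look unmoved. I compared the scene pictures only by eye, because an automatic comparison mostly picked up the arm and its shadows.

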